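# Clamp a primer bottle in the hand tumbler and turn it over once

## Robot

A 6-joint arm with a two-finger parallel gripper is mounted at the origin on a cart in front of the work surface, level with it; the furniture and walls round the work are solid. World frame = base frame: x ahead of the robot, y to its left, z up, the work surface at z = 0. Lengths are in mm, angles in degrees, forces in N, time in s.
With the tool pointing down it reaches from about 300 to 850 mm from the base axis. Payload 4.2 kg.
Tool frame: the origin (TCP) lies between the finger pads; the fingertips stand 14 mm ahead of it and the grasp point (between the pads) lies 5 mm behind it; z points along the fingers, y is the line along which they close (so a half turn about z gives the same grasp; the last joint's range is limited). The gripper opens to 91 mm and grips with 3 to 60 N. Pads are 32 mm wide; open, the fingers measure 118 mm over their backs; the gripper's body (76 mm by 178 mm) begins 60 mm behind the grasp point.
Start: joints at [-77.808, 18.312, 89.639, -0, 72.044, -1.146], TCP at [132.656, -559.503, 227.976] pointing down, gripper open.
Joint ranges: [-177.97, 177.97], [-48.28, 115.42], [12.27, 149.76], [-77.06, 257.06], [2.81, 150.46], [-146.56, 146.56]. Speed limits (degrees/s): [147.25, 147.25, 180, 180, 180, 180].

## Interface

Orientations are given as [roll, pitch, yaw] about the fixed x, y, z axes, in that order (R = Rz(yaw) Ry(pitch) Rx(roll)).
In Python, from workcell import * gives the robot as it stands. The module is installed in compiled form; this text tells all that it offers.
- The arm moves only by the tool send_rows, never from a script. Its argument "deltas" is a list of rows, each a list of 2 entries, a list of its own where there are three numbers: the shift along the tool's x, y, z normalised to -1 to 1, where 1 is 0.5 m, then the turn, a rotation vector about the tool's x, y, z normalised to -1 to 1, where 1 is 0.5 rad. A call has 1 to 10 rows; each row shifts and turns the commanded pose from where the row before left it, along the tool's axes as they then stand; what a row does not reach is not made up. A row lasts 1/10 s, in which the tool goes at most 50 mm and 8.59 degrees, less where a joint would pass 70% of its speed; a pose out of reach is approached as far as the arm can. A call with a number of a shift or a turn outside -1 to 1 is refused whole. A call with a gripper value outside its range is refused whole. "grip" is the closure, from 0 (fully open) to 1 (shut), set as the call begins (left out, the last holds). The fingers move at their own pace and stop on an object; "grip_force" is the grip in N (left out, the last holds). Time passes only in rows, so rows that do not move let the fingers close. It gives the time, the measured TCP pose, the force, the opening and the grip force at its end, in the units of the state.
- state(): the state, without advancing time (a new reading comes with each control period).
- grab_frame(name): name is "scene" or "top"; returns the picture (480x640x3 uint8, red, green, blue); there is no depth.
- calibration(name): a dict with "mtx" (3x3 intrinsics, pixels), "D" ([k1, k2, p1, p2, k3] as OpenCV has them; the pictures are not rectified), "R" (3x3) and "t" (3): a world point X has camera coordinates R X + t. Camera axes: x right, y down, z forward; pixel columns grow to the right and rows downward; lengths in mm; the calibration is good to about 2 mm. A picture is of the moment at which its call begins. calibration takes no time and is no camera call.
- job_done(): hands the job in; it is judged then, once.
Trained networks look in the newest picture that a camera, given by its name, has taken for a name from the list of things; names that differ only in an ending like _2 or _b are one class to them, and where a whole thing is asked for, a point or a joint stands for the part that bears it (a point fixed in the world has none). Each returns a list of dicts, best first, with "p" (0 to 1); they miss things now and then, are a little off and sometimes report something else, mostly with a low value. They report only what shows in the picture. A call takes as long as a camera call. They do not tell look-alikes from the thing itself.
- trace(camera, label): "pixels" (480x640 bool, what is visible of it) and "bbox" ([left, top, width, height] in pixels, round what is visible of it).
The state is a dict: "time_s": time; "qpos": joint angles; "qvel": joint speeds; "effort": joint torques, N m; "ee_pos": TCP position; "ee_rot": TCP orientation; "force": force on the tool from outside, world axes, zero at the start; "torque": the same for the moment, N m; "gripper_width": finger opening in mm; "gripper_force": force on a finger pad.
Only numpy, scipy, OpenCV 4.12 (cv2) and the standard library are available. Lean on these libraries where they do the work, as an engineer would, in place of code of your own. Each camera call takes 0.05 s, during which the arm holds its last target. There are 200 camera calls.

## Task

The primer has settled: stand the white primer bottle upright in the black nest of the hand tumbler, swing the red clamp handle over and press it down past centre so that it locks the pad on the bottle's cap. Then take the crank and turn the tumbler through one full turn, either way, so that the bottle goes right over once and is standing upright again; leave it clamped there. Do not disturb the two paint jars.

Things in the scene. Friction and masses are not known exactly. Their poses are not given: they have to be found in the camera images.
- tumbler: Hand tumbler fixed to the desk: green base 110 x 236 x 15 mm, two bearing pedestals (16 mm thick at y -103.5 and +101.5 mm, tops 146 mm high), level shaft along its y, 125 mm above the desk. Origin: centre of underside; x away from the robot, y left along the shaft, z up. It carries a rotor 60 mm wide: nest (y = -47.5 mm), toggle clamp left of it, crank outside the right pedestal.
- tumbler_rotor (a joint): Turn of the rotor about the tumbler's +y axis, rad: 0 = nest upright with the crank handle pointing to the robot; positive = the top goes away from the robot, the crank handle goes up first. Starts within 0.12 of 0. Turns many times either way; friction of 0.1 N m (2 to 4 N at the crank) holds it where it is left.
- nest (a point): Centre of the nest's inner floor, where the bottle's underside belongs, 35 mm below the shaft. The nest is a black round cup, 60 mm outside, 52 mm inside, wall 14 mm above this floor; z axis = cup axis, y = shaft (left). The clamp tower (24 mm above the shaft) begins 51 mm left of the cup axis, the open clamp arm (111 mm above it) 60 mm left; right end plate (24 mm above it) 38 mm right.
- crank_handle (a point): Where to hold the crank: on the axis of its black grip, a round bar 20 mm thick, 66 mm long, parallel to the shaft, ending 22 mm right of this point; the crank web is 46 mm left of it. Runs on a circle of radius 55 mm about the shaft, centre at x 0, y -171.5, z 125 mm of the tumbler. The grip spins on its pin, so a hand that keeps its orientation can carry it right round.
- clamp_handle (a joint): State of the toggle clamp in rad, growing as the red handle is pressed down: 0 = open, arm up (start); 3.15 = dead centre; 3.24 = locked, handle on its stop. Only past dead centre does it stay shut by itself. It takes a few N at the grip to swing and to snap over centre against the rubber pad; friction holds it where it is left.
- clamp_tip (a point): 2 mm inside the red handle's free end. Red grip 13 mm wide (along the tumbler's x), 15 mm thick, 46 mm long, towards clamp_pivot. Open it leans 13 deg left (away from the bottle), this point 102 mm above the shaft, 92 mm left (+y) of the nest's axis; it swings left and down in the plane of shaft and cup axis. Locked it points left, this point 44 mm above the shaft, 131 mm left.
- clamp_pivot (a point): Pin on which the red handle turns, 68 mm from clamp_tip; it sits on the clamp arm. As the clamp closes it moves from 35 mm above the shaft and 77 mm left of the nest's axis to 56 mm above and 64 mm left.
- primer_bottle: White round bottle with a white lid, wider than the paint jars: body 41 mm in diameter, lid 37 mm, 70 mm tall, about 70 g. Origin: centre of its underside; z up through the lid. Stands at one of three places on the desk to the right of the tumbler, which it shares with the two jars.
- jar_orange: Bystander: paint jar with an orange lid, 35 mm in diameter, 49 mm tall. Origin: centre of its underside. Leave alone.
- jar_yellow: Bystander: paint jar with a yellow lid, 35 mm in diameter, 49 mm tall. Origin: centre of its underside. Leave alone.
Not all that is in view belongs to the job. What is shaped like the primer_bottle but green, purple or turquoise is not meant.

How it is judged (in metres and radians):
On the way, in this order (a step that is already met when the one before it is completed fails the run):
1. the bottle stands upright on the floor of the nest (distance between primer_bottle and nest below 0.009 m and angle between primer_bottle's own z axis and vertical below 0.25 rad), for 0.2 s.
2. the clamp is locked past centre on the bottle in the nest (distance between primer_bottle and nest below 0.009 m and value of joint clamp_handle above 3.19 rad), for 0.2 s.
3. the bottle, still clamped in the nest, is upside down, half a turn from the start (all of step 2 and angle between primer_bottle's own z axis and vertical above 2.8 rad and (value of joint tumbler_rotor above 2.8 rad or value of joint tumbler_rotor below -2.8 rad)).
At the end, for the whole second after the job is handed in: The rotor is one full turn (either way) from where it began, upright within 0.22 rad and at rest; the bottle is upright in the nest, its underside within 9 mm of the nest's floor centre, and the clamp is locked past centre (joint above 3.19) (all of step 2 and angle between primer_bottle's own z axis and vertical below 0.25 rad and (value of joint tumbler_rotor between 6.0632 and 6.5032 rad or value of joint tumbler_rotor between -6.5032 and -6.0632 rad) and velocity of joint tumbler_rotor between -0.1 and 0.1 rad/s); the robot touches nothing.
It fails at once if the jar with the orange lid is moved more than 25 mm (distance of jar_orange from where it was at the start of the episode above 0.025 m).
It fails at once if the jar with the yellow lid is moved more than 25 mm (distance of jar_yellow from where it was at the start of the episode above 0.025 m).
It also fails if it takes over 70 s, if anything falls off the work surface, if the arm or the gripper's body presses on something with over 40 N, if the wrist force passes 120 N, or if a joint passes its speed limit or range.

## Working session

There is one attempt and no reset: what is moved stays moved. The work goes in short steps, Python scripts to look and compute and a tool call to move; the robot and the scene stay as the last step left them, time stands still between calls to the robot, and variables do not carry over. Pictures are saved under pics/ and viewed, at most 10 in all, crops included, and the job is handed in when it is done.

Besides the shell and the picture viewer there is one more tool, called after "Emit:" in YAML: its name, and indented under it one key for each argument. send_rows: Moves the arm, as the interface text tells. Scaled input: -1 to 1 covers 0.5 m each way for a shift and 0.5 rad each way for a turn. Its arguments: {"type":"object","properties":{"deltas":{"type":"array","items":{"type":"array"}},"grip":{"type":"number"},"grip_force":{"type":"number"}},"required":["deltas"]}

```bash
mkdir -p pics; python3 - <<'E'
from workcell import *
import cv2,numpy as np
for n in("scene","top"):
    cv2.imwrite(f"pics/{n}0.png",grab_frame(n)[:,:,::-1])
    c=calibration(n);print(n,c["mtx"],c["D"],c["R"],c["t"], -np.array(c["R"]).T@np.array(c["t"]))
    for l in("primer_bottle","jar_orange","jar_yellow","tumbler","crank_handle","clamp_tip","nest"):
        print(l,[(round(d["p"],2),d["bbox"]) for d in trace(n,l)])
print(state())
E
```

```text
scene [[533.80428684   0.         321.05225206]
 [  0.         533.80428684 246.25633343]
 [  0.           0.           1.        ]] [0.01926458 0.         0.         0.         0.        ] [[ 0.8065203  -0.59112489 -0.00981739]
 [-0.32009887 -0.42265566 -0.84787906]
 [ 0.49705304  0.68697421 -0.53009878]] [-549.17783045  121.63295911 1454.07890116] [ -240.89670004 -1272.13852556   868.54399354]
primer_bottle [(0.91, [416.9, 344.1, 20.1, 30.3]), (0.69, [363.4, 283.7, 17.7, 26.6]), (0.63, [358.2, 333.4, 16.6, 33.2]), (0.59, [305.1, 266.6, 13.4, 29.1])]
jar_orange [(0.75, [340.5, 274.5, 14.0, 19.9])]
jar_yellow [(0.5, [326.1, 291.1, 11.5, 22.7])]
tumbler [(0.75, [271.6, 202.3, 38.7, 65.2]), (0.68, [363.8, 283.1, 13.3, 29.2])]
crank_handle [(0.67, [276.9, 233.8, 14.2, 15.2])]
clamp_tip []
nest [(0.68, [271.8, 201.3, 34.3, 49.5])]
top [[521.19986999   0.         312.24571156]
 [  0.         521.19986999 234.22500182]
 [  0.           0.           1.        ]] [-0.13471252  0.          0.          0.          0.        ] [[-0.02337774 -0.99964398 -0.01286069]
 [-0.99330715  0.0246812  -0.
[... 558 characters left out ...]
217.3, 123.6, 44.7])]
{'time_s': 0.8, 'qpos': array([-7.78073195e+01,  1.83096621e+01,  8.96402739e+01,  2.98877408e-04,
        7.20447173e+01, -1.14576478e+00]), 'qvel': array([ 0.07279649, -0.05553331,  0.06108295,  0.12588012,  0.00870531,
        0.03454678]), 'effort': array([-1.52542602e-04, -4.12306094e+01, -2.32220900e+01,  7.28141516e-02,
        3.78387293e-02,  1.37689966e-05]), 'ee_pos': array([ 132.6572402 , -559.48540679,  227.9897321 ]), 'ee_rot': array([ 1.79994649e+02, -1.77359239e-04,  1.33383532e+01]), 'force': array([ 0.22638085,  0.05315213, -0.78667858]), 'torque': array([-0.04252296, -0.07405881, -0.01329661]), 'gripper_force': 0.0, 'gripper_width': 91.39577991741025}
```

```bash
python3 - <<'E'
import cv2,numpy as np
s=cv2.imread("pics/scene0.png");t=cv2.imread("pics/top0.png")
a=cv2.resize(t[180:300,120:480],None,fx=2.2,fy=2.2,interpolation=cv2.INTER_CUBIC)
b=cv2.resize(s[180:390,230:470],None,fx=1.6,fy=1.6,interpolation=cv2.INTER_CUBIC)
o=np.zeros((600,792,3),np.uint8);o[:264,:792]=a;o[264:600,:384]=b
o[264:600,400:792]=cv2.resize(s[185:305,255:395],(392,336),interpolation=cv2.INTER_CUBIC)
cv2.imwrite("pics/c0.png",o)
E
```

```text
(no output)
```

View pics/c0.png

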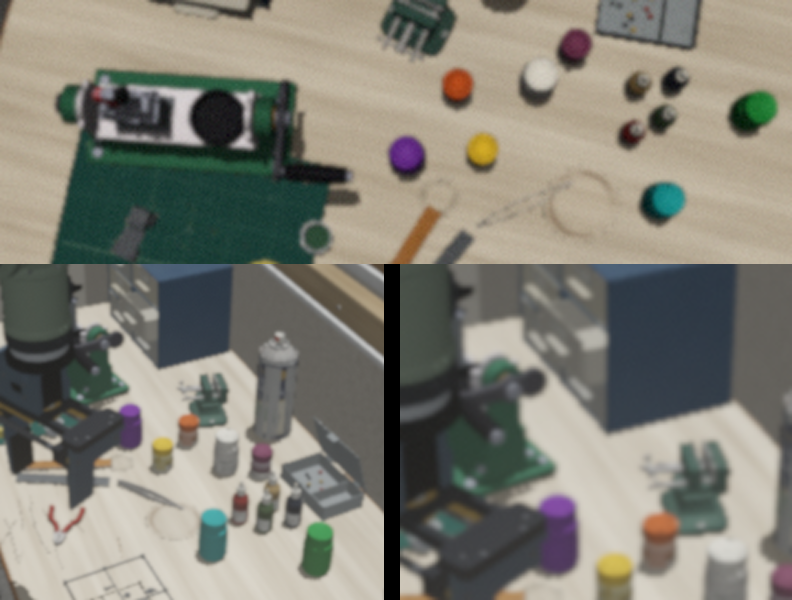

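View pics/scene0.png

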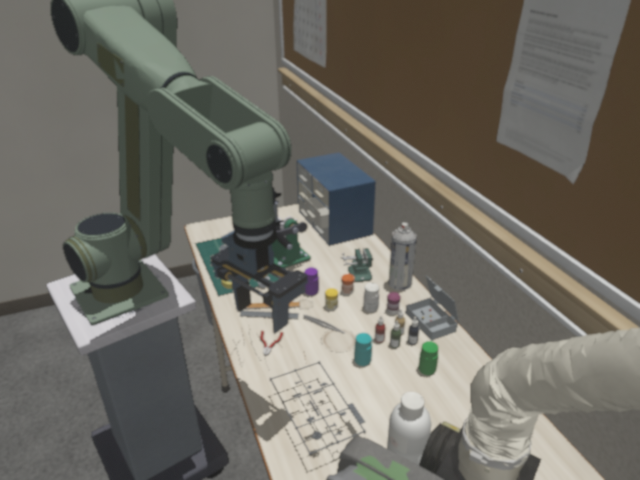

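The top view shows the bottles: purple at (305,250), white at (365,215), green at (463,229) and turquoise at (422,271). The orange lid is at (328,218) and the yellow one at (339,248). The only white one of the right size is at (365,215) in the top view and (371,298) in the scene view. The large white bottle at scene (408,430) is far too big. I'll enlarge the white one to confirm, along with the tumbler.

```bash
cat > h.py <<'E'
from workcell import *
import cv2,numpy as np
def ray(n,uv,z):
    c=calibration(n);R=np.array(c["R"]);t=np.array(c["t"])
    p=cv2.undistortPoints(np.array([[uv]],float),np.array(c["mtx"]),np.array(c["D"]))[0,0]
    C=-R.T@t;d=R.T@np.array([p[0],p[1],1]);return (C+d*(z-C[2])/d[2]).round(1)
def proj(n,X):
    c=calibration(n);R=np.array(c["R"]);t=np.array(c["t"],float)
    return cv2.projectPoints(np.array(X,float).reshape(-1,1,3),cv2.Rodrigues(R)[0],t,np.array(c["mtx"]),np.array(c["D"]))[0][:,0]
E
python3 - <<'E'
from h import *
t=cv2.imread("pics/top0.png");s=cv2.imread("pics/scene0.png")
o=np.zeros((600,800,3),np.uint8)
o[:375,:800]=cv2.resize(t[205:280,140:300],(800,375),interpolation=cv2.INTER_CUBIC)
o[375:600,:375]=cv2.resize(t[190:235,325:400],(375,225),interpolation=cv2.INTER_CUBIC)
o[375:600,400:775]=cv2.resize(s[275:320,335:410],(375,225),interpolation=cv2.INTER_CUBIC)
cv2.imwrite("pics/c1.png",o)
for l in("primer_bottle","jar_orange","jar_yellow"):
  for n in("top","scene"):
    for d in trace(n,l):
        b=d["bbox"];ys,xs=np.nonzero(d["pixels"])
        print(l,n,round(d["p"],2),b,(xs.mean().round(1),ys.mean().round(1)))
E
```

```text
primer_bottle top 0.78 [296.3, 239.2, 21.0, 21.7] (np.float64(305.0), np.float64(250.3))
primer_bottle top 0.75 [411.6, 260.1, 22.4, 20.2] (np.float64(420.9), np.float64(270.7))
primer_bottle top 0.75 [451.1, 222.1, 24.5, 14.6] (np.float64(461.8), np.float64(230.2))
primer_bottle top 0.7 [356.8, 204.0, 18.5, 23.0] (np.float64(364.9), np.float64(215.6))
primer_bottle scene 0.91 [416.9, 344.1, 20.1, 30.3] (np.float64(428.6), np.float64(357.6))
primer_bottle scene 0.69 [363.4, 283.7, 17.7, 26.6] (np.float64(371.7), np.float64(297.5))
primer_bottle scene 0.63 [358.2, 333.4, 16.6, 33.2] (np.float64(363.0), np.float64(349.1))
primer_bottle scene 0.59 [305.1, 266.6, 13.4, 29.1] (np.float64(312.6), np.float64(281.8))
jar_orange top 0.63 [321.0, 209.9, 15.3, 16.6] (np.float64(327.5), np.float64(218.9))
jar_orange scene 0.75 [340.5, 274.5, 14.0, 19.9] (np.float64(347.8), np.float64(283.6))
jar_yellow top 0.49 [334.3, 239.3, 14.4, 18.5] (np.float64(339.5), np.float64(247.9))
jar_yellow scene 0.5 [326.1, 291.1, 11.5, 22.7] (np.float64(331.5), np.float64(298.6))
```

View pics/c1.png

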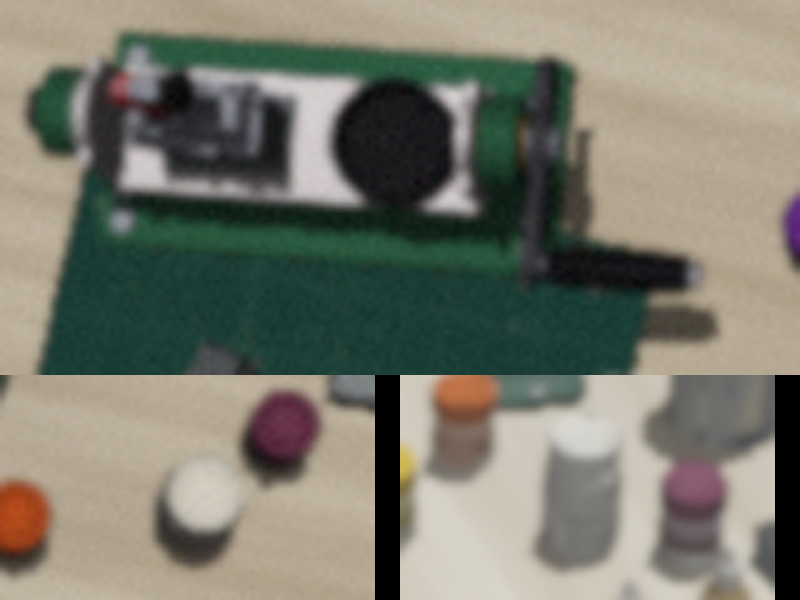

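```bash
cat >> h.py <<'E'
def T(p,P,rot=True):
    x,y,yaw,th=p;P=np.array(P,float).reshape(-1,3)
    Q=P.copy()
    if rot: # P relative to shaft (x,y,zabove shaft), rotate about +y
        Q[:,0]=P[:,0]*np.cos(th)+P[:,2]*np.sin(th);Q[:,2]=-P[:,0]*np.sin(th)+P[:,2]*np.cos(th)+125
    c,s=np.cos(yaw),np.sin(yaw)
    return np.c_[x+c*Q[:,0]-s*Q[:,1],y+s*Q[:,0]+c*Q[:,1],Q[:,2]]
E
python3 - <<'E'
from h import *
from scipy.optimize import least_squares
c=lambda u,v:(140+u/5,205+v/5)
print("bottle top",ray("top",(365.6,214),70),"scene lid",ray("scene",(335+583/5-80,275+(435-375)/5),70))
print("orange",ray("top",(327.5,218),49),"yellow",ray("top",(339.4,247.5),49))
rp=[[0,-47.5,-21],[-55,-193.5,0],[-55,-127.5,0],[0,-125.5,0]];ru=[c(396,143),c(690,272),c(545,265),c(543,140)]
bp=[[55,118,15],[55,-118,15],[-55,118,15]];bu=[c(117,33),c(575,66),c(97,240)]
f=lambda p:np.r_[(proj("top",T(p,rp))-ru).ravel(),(.6*(proj("top",T(p,bp,0))-bu)).ravel()]
r=least_squares(f,[400,-120,-.05,0]);p=r.x
print(p,np.degrees(p[2]),f(p).round(1).reshape(-1,2))
np.save("pose.npy",p)
for n in("top","scene"):print(n,proj(n,T(p,rp)).round(1).tolist(),"tip",proj(n,T(p,[[0,44.5,102]])).round(1))
print("nest",T(p,[0,-47.5,-35]),"handle",T(p,[-55,-171.5,0]),"clamp tip",T(p,[0,44.5,102]))
s=cv2.imread("pics/scene0.png")
t=cv2.imread("pics/top0.png")
E
```

```text
bottle top [ 499.6 -462.2   70. ] scene lid [ 495.  -469.5   70. ]
orange [ 495.2 -371.    49. ] yellow [ 422.4 -397.9   49. ]
[ 4.63645721e+02 -6.68981191e+01 -9.10765812e-02  8.04469562e-02] -5.218303713703655 [[-0.9 -0.3]
 [-0.2  0.2]
 [-0.1 -0.4]
 [ 1.6  0.8]
 [-0.3 -0.4]
 [-0.1 -0.8]
 [-0.4  0.6]]
top [[218.3, 233.3], [277.8, 259.6], [248.9, 257.6], [250.2, 233.8]] tip [[165.1 219.3]]
scene [[281.8, 223.9], [289.1, 244.1], [277.6, 233.2], [295.0, 228.9]] tip [[268.2 173.1]]
nest [[ 456.5246118  -113.94544162   90.11319391]] handle [[ 393.45276493 -232.7012075   129.4198117 ]] clamp tip [[475.85579785 -23.32805358 226.67012061]]
```

```bash
python3 - <<'E'
from h import *
from scipy.optimize import least_squares
c=lambda u,v:(140+u/5,205+v/5)
t=cv2.cvtColor(cv2.imread("pics/top0.png"),cv2.COLOR_BGR2HSV);w=t[205:245,150:200]
m=((w[...,0]<8)|(w[...,0]>172))&(w[...,1]>110)&(w[...,2]>60)
ys,xs=np.nonzero(m);print("red",m.sum(),xs.mean()+150,ys.mean()+205,xs.min()+150,xs.max()+150,ys.min()+205,ys.max()+205)
red=(xs.mean()+150,ys.mean()+205)
rp=[[0,-47.5,-21],[-55,-193.5,0],[-55,-127.5,0],[0,42,98]];ru=[c(396,143),c(690,272),c(545,265),red]
bp=[[55,118,15],[55,-118,15],[-55,118,15]];bu=[c(117,33),c(575,66),c(97,240)]
f=lambda p:np.r_[(proj("top",T(p,rp))-ru).ravel(),(.6*(proj("top",T(p,bp,0))-bu)).ravel(),(.5*(proj("scene",T(p,[[-55,-193.5,0]]))-[287,244.3])).ravel()]
r=least_squares(f,[400,-120,-.05,0],loss="soft_l1");p=r.x
print(p,np.degrees(p[2]),f(p).round(1).reshape(-1,2).tolist());np.save("pose.npy",p)
print("nest",T(p,[0,-47.5,-35]),"handle",T(p,[-55,-171.5,0]),"clamp tip",T(p,[0,44.5,102]))
E
```

```text
red 6 163.5 224.5 162 165 224 225
[ 4.62588546e+02 -6.65533770e+01 -8.97734298e-02 -9.81509572e-03] -5.1436386376877605 [[-1.0, -0.6], [-0.1, 0.7], [0.1, 0.2], [2.6, -0.2], [-0.4, -0.1], [-0.2, -0.6], [-0.5, 0.9], [0.9, 0.7]]
nest [[ 458.67217309 -113.89289567   90.00168587]] handle [[ 392.43719442 -232.43208705  124.4601784 ]] clamp tip [[465.58100757 -22.14282166 226.9950869 ]]
```

```bash
python3 - <<'E'
from h import *
print("thermos base",ray("scene",(401,290),0),ray("scene",(390,285),0))
print("nest",ray("top",(220,233.8),104),ray("top",(219.2,233.6),104))
print("maroon",ray("top",(381.6,200),45))
E
```

```text
thermos base [ 614.  -457.3    0. ] [ 605.8 -422.5    0. ]
nest [ 456.5 -118.1  104. ] [ 457.  -116.3  104. ]
maroon [ 537.1 -505.2   45. ]
```

View pics/top0.png

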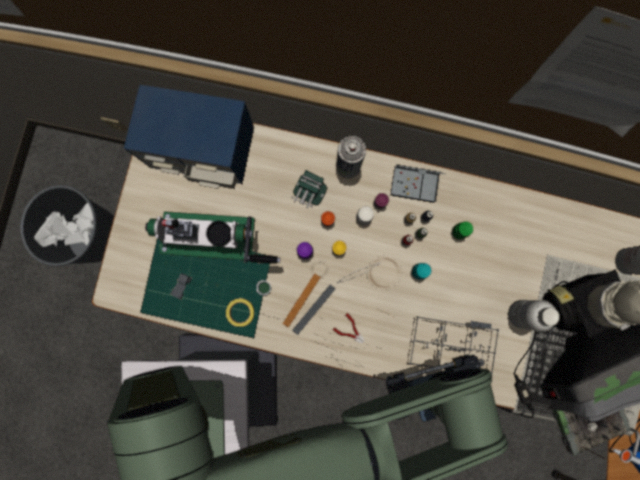

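The top view shows the white bottle at (365,215). A tall grey flask stands at (350,150), so the gripper's long side has to stay out of its way, and I'll grasp at yaw -20.

```bash
cat >> h.py <<'E'
from scipy.spatial.transform import Rotation as Ro
def plan(pts,start=None,frac=1):
    """pts: list of (pos,rpy,nrows)"""
    s=state();p=np.array(s["ee_pos"]);R=Ro.from_euler("xyz",s["ee_rot"],degrees=True)
    if start is not None: p=np.array(start[0],float);R=Ro.from_euler("xyz",start[1],degrees=True)
    rows=[]
    for P,E,n in pts:
        P=np.array(P,float);G=Ro.from_euler("xyz",E,degrees=True)
        for k in range(n,0,-1):
            d=R.inv().apply((P-p)/k)/500;w=(R.inv()*G).as_rotvec()/k/.5
            d=d.round(3);w=w.round(3)+0;rows.append([d.tolist(),w.tolist()])
            p=p+R.apply(d*500);R=R*Ro.from_rotvec(w*.5)
    for i in range(0,len(rows),10):print(str(rows[i:i+10]).replace(" ",""))
    return rows
E
python3 - <<'E'
from h import *
plan([([498,-464,130],[180,0,-20],10),([498,-464,35],[180,0,-20],4)])
E
```

```text
[[[0.076,-0.002,0.02],[0.0,0.0,0.116]],[[0.075,-0.006,0.02],[0.0,0.0,0.116]],[[0.075,-0.01,0.019],[0.0,0.0,0.116]],[[0.074,-0.015,0.02],[0.0,0.0,0.117]],[[0.073,-0.019,0.019],[0.0,0.0,0.116]],[[0.072,-0.023,0.02],[0.0,0.0,0.117]],[[0.07,-0.028,0.019],[0.0,0.0,0.116]],[[0.069,-0.031,0.02],[0.0,0.0,0.117]],[[0.066,-0.036,0.019],[0.0,0.0,0.116]],[[0.065,-0.039,0.02],[0.0,0.0,0.117]]]
[[[-0.0,0.0,0.047],[0.0,0.0,0.0]],[[-0.0,0.0,0.048],[0.0,0.0,0.0]],[[-0.0,0.0,0.047],[0.0,0.0,0.0]],[[-0.0,0.0,0.048],[0.0,0.0,0.0]]]
```

Emit:
send_rows:
  deltas:
    - [[0.076,-0.002,0.02],[0,0,0.116]]
    - [[0.075,-0.006,0.02],[0,0,0.116]]
    - [[0.075,-0.01,0.019],[0,0,0.116]]
    - [[0.074,-0.015,0.02],[0,0,0.117]]
    - [[0.073,-0.019,0.019],[0,0,0.116]]
    - [[0.072,-0.023,0.02],[0,0,0.117]]
    - [[0.07,-0.028,0.019],[0,0,0.116]]
    - [[0.069,-0.031,0.02],[0,0,0.117]]
    - [[0.066,-0.036,0.019],[0,0,0.116]]
    - [[0.065,-0.039,0.02],[0,0,0.117]]
  grip: 0.15

```text
time_s: 2.1
ee_pos: [499.6, -463.4, 129.6]
ee_rot: [180.0, -0.0, -20.1]
force: [-0.7, -0.4, 0.7]
gripper_width: 77.3
gripper_force: 0.0
```

```bash
python3 - <<'E'
from h import *
s=state();print(s["time_s"],s["ee_pos"],s["ee_rot"],s["gripper_width"])
cv2.imwrite("pics/t1.png",grab_frame("top")[:,:,::-1])
cv2.imwrite("pics/s1.png",grab_frame("scene")[:,:,::-1])
a=cv2.imread("pics/t1.png")[130:250,270:430];b=cv2.imread("pics/s1.png")[210:330,310:470]
cv2.imwrite("pics/c2.png",np.hstack([cv2.resize(a,(400,300)),cv2.resize(b,(400,300))]))
E
```

```text
2.1 [ 499.5915516  -463.44170958  129.58169147] [ 1.79989416e+02 -5.06678791e-03 -2.01401819e+01] 77.29132850125967
```

View pics/c2.png

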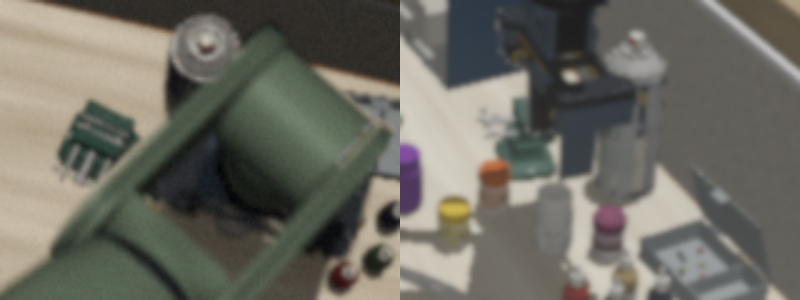

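The scene view shows the gripper above the white bottle, clear of the flask at (405,245), with the jars standing free. I'll descend.

Emit:
send_rows:
  deltas:
    - [[-0.003,0,0.047],[0,0,0]]
    - [[0,0,0.047],[0,0,0]]
    - [[0,0,0.047],[0,0,0]]
    - [[0,0,0.047],[0,0,0]]
    - [[0,0,0],[0,0,0]]

```text
time_s: 2.7
ee_pos: [494.1, -462.0, 32.7]
ee_rot: [-179.8, 0.4, -20.0]
force: [-0.3, 0.0, -0.9]
gripper_width: 77.3
gripper_force: 0.0
```

Emit:
send_rows:
  deltas:
    - [[0,0,0],[0,0,0]]
    - [[0,0,0],[0,0,0]]
    - [[0,0,0],[0,0,0]]
    - [[0,0,0],[0,0,0]]
    - [[0,0,0],[0,0,0]]
  grip: 1
  grip_force: 25

```text
time_s: 3.2
ee_pos: [497.0, -463.6, 36.8]
ee_rot: [180.0, -0.1, -20.0]
force: [-0.4, -0.5, 5.1]
gripper_width: 40.5
gripper_force: 24.9
```

```bash
python3 - <<'E'
from h import *
st=([498.1,-463,36],[180,0,-20])
plan([([490,-463,215],[180,0,-20],5),([457,-116.5,215],[180,0,84.9],15)],start=st)
E
```

```text
[[[-0.003,0.001,-0.072],[0.0,0.0,0.0]],[[-0.003,0.001,-0.072],[0.0,0.0,0.0]],[[-0.003,0.001,-0.071],[0.0,0.0,0.0]],[[-0.003,0.001,-0.072],[0.0,0.0,0.0]],[[-0.003,0.002,-0.071],[0.0,0.0,0.0]],[[-0.02,-0.042,-0.0],[0.0,0.0,-0.244]],[[-0.015,-0.044,-0.0],[0.0,0.0,-0.244]],[[-0.009,-0.046,-0.0],[0.0,0.0,-0.244]],[[-0.004,-0.046,-0.0],[0.0,0.0,-0.244]],[[0.002,-0.046,-0.0],[0.0,0.0,-0.244]]]
[[[0.008,-0.046,-0.0],[0.0,0.0,-0.244]],[[0.013,-0.045,-0.0],[0.0,0.0,-0.244]],[[0.019,-0.043,-0.0],[0.0,0.0,-0.244]],[[0.023,-0.04,-0.0],[0.0,0.0,-0.244]],[[0.028,-0.037,-0.0],[0.0,0.0,-0.244]],[[0.033,-0.033,-0.0],[0.0,0.0,-0.244]],[[0.036,-0.029,-0.0],[0.0,0.0,-0.244]],[[0.039,-0.024,-0.0],[0.0,0.0,-0.245]],[[0.042,-0.019,-0.0],[0.0,0.0,-0.244]],[[0.045,-0.014,-0.0],[0.0,0.0,-0.245]]]
```

Emit:
send_rows:
  deltas:
    - [[-0.003,0.001,-0.072],[0,0,0]]
    - [[-0.003,0.001,-0.072],[0,0,0]]
    - [[-0.003,0.001,-0.071],[0,0,0]]
    - [[-0.003,0.001,-0.072],[0,0,0]]
    - [[-0.003,0.002,-0.071],[0,0,0]]
    - [[-0.02,-0.042,0],[0,0,-0.244]]
    - [[-0.015,-0.044,0],[0,0,-0.244]]
    - [[-0.009,-0.046,0],[0,0,-0.244]]
    - [[-0.004,-0.046,0],[0,0,-0.244]]
    - [[0.002,-0.046,0],[0,0,-0.244]]

```text
time_s: 4.2
ee_pos: [477.1, -347.1, 215.0]
ee_rot: [180.0, 0.0, 15.2]
force: [-0.1, 0.3, -0.8]
gripper_width: 40.3
gripper_force: 25.0
```

Emit:
send_rows:
  deltas:
    - [[0.008,-0.046,0],[0,0,-0.244]]
    - [[0.013,-0.045,0],[0,0,-0.244]]
    - [[0.019,-0.043,0],[0,0,-0.244]]
    - [[0.023,-0.04,0],[0,0,-0.244]]
    - [[0.028,-0.037,0],[0,0,-0.244]]
    - [[0.033,-0.033,0],[0,0,-0.244]]
    - [[0.036,-0.029,0],[0,0,-0.244]]
    - [[0.039,-0.024,0],[0,0,-0.245]]
    - [[0.042,-0.019,0],[0,0,-0.244]]
    - [[0.045,-0.014,0],[0,0,-0.245]]

```text
time_s: 5.2
ee_pos: [455.1, -115.8, 215.1]
ee_rot: [180.0, 0.0, 85.2]
force: [1.2, -0.1, -1.2]
gripper_width: 40.2
gripper_force: 25.0
```

```bash
python3 - <<'E'
from h import *
s=state();print(s["time_s"],s["ee_pos"],s["ee_rot"],s["gripper_width"])
cv2.imwrite("pics/t2.png",grab_frame("top")[:,:,::-1])
cv2.imwrite("pics/s2.png",grab_frame("scene")[:,:,::-1])
a=cv2.imread("pics/t2.png")[190:290,140:300];b=cv2.imread("pics/s2.png")[140:300,220:340]
cv2.imwrite("pics/c3.png",np.hstack([cv2.resize(a,(400,250)),cv2.resize(b,(400,533))[140:390]]))
cv2.imwrite("pics/c3.png",np.vstack([cv2.resize(a,(480,300),interpolation=2),cv2.resize(b[20:120],(480,300)[0:1]+(300,),interpolation=2)]))
p=np.load("pose.npy")
print(proj("top",[s["ee_pos"]-[0,0,36]]),proj("scene",[s["ee_pos"]-[0,0,36]]))
E
```

```text
5.2 [ 455.09600074 -115.81092524  215.11914671] [1.79979960e+02 1.01288007e-02 8.51867534e+01] 40.23475312549015
[[212.51996375 230.54925633]] [[280.1203441  201.23505948]]
```

View pics/c3.png

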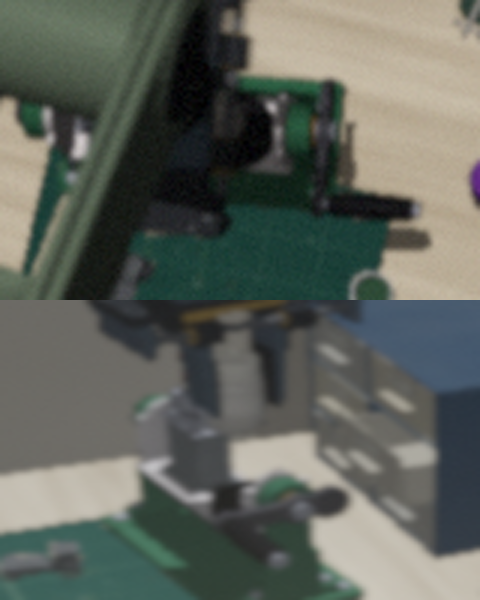

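The scene view shows the bottle held upright above the nest, with its bottom at about (279,202). The prediction was (280,201), so the calibration agrees. I'll lower it gradually and watch the force.

Emit:
send_rows:
  deltas:
    - [[0,0.001,0.04],[0,0,0]]
    - [[0,0,0.04],[0,0,0]]
    - [[0,0,0.04],[0,0,0]]
    - [[0,0,0.02],[0,0,0]]
    - [[0,0,0],[0,0,0]]
    - [[0,0,0],[0,0,0]]

```text
time_s: 5.9
ee_pos: [456.5, -117.3, 145.5]
ee_rot: [179.9, 0.0, 84.9]
force: [1.3, 0.1, -1.0]
gripper_width: 40.5
gripper_force: 25.0
```

Emit:
send_rows:
  deltas:
    - [[0,0,0.008],[0,0,0]]
    - [[0,0,0.008],[0,0,0]]
    - [[0,0,0],[0,0,0]]

```text
time_s: 6.2
ee_pos: [455.7, -116.8, 136.8]
ee_rot: [-180.0, 0.0, 84.9]
force: [0.2, -0.0, -1.0]
gripper_width: 40.5
gripper_force: 25.0
```

Emit:
send_rows:
  deltas:
    - [[0,0,0.008],[0,0,0]]
    - [[0,0,0.004],[0,0,0]]
    - [[0,0,0],[0,0,0]]
    - [[0,0,0],[0,0,0]]

```text
time_s: 6.6
ee_pos: [455.9, -116.8, 130.9]
ee_rot: [-180.0, 0.0, 84.9]
force: [0.9, 0.3, 0.3]
gripper_width: 40.6
gripper_force: 25.0
```

Emit:
send_rows:
  deltas:
    - [[0,0,0.006],[0,0,0]]
    - [[0,0,0.003],[0,0,0]]
    - [[0,0,0],[0,0,0]]

```text
time_s: 6.9
ee_pos: [456.5, -116.9, 126.8]
ee_rot: [179.9, 0.0, 84.9]
force: [-0.6, 1.3, 1.5]
gripper_width: 40.5
gripper_force: 25.0
```

Emit:
send_rows:
  deltas:
    - [[0,0,0.002],[0,0,0]]
    - [[0,0,0],[0,0,0]]
    - [[0,0,0],[0,0,0]]

```text
time_s: 7.2
ee_pos: [456.4, -116.9, 126.7]
ee_rot: [179.9, 0.0, 84.9]
force: [-1.3, 1.6, 9.5]
gripper_width: 40.6
gripper_force: 25.0
```

Emit:
send_rows:
  deltas:
    - [[0,0,0],[0,0,0]]
    - [[0,0,0],[0,0,0]]
    - [[0,0,0],[0,0,0]]
    - [[0,0,0],[0,0,0]]
  grip: 0.25

```text
time_s: 7.6
ee_pos: [455.8, -116.8, 125.2]
ee_rot: [-180.0, -0.0, 84.9]
force: [-0.9, -0.4, 0.6]
gripper_width: 67.6
gripper_force: 0.0
```

Emit:
send_rows:
  deltas:
    - [[0,0,-0.03],[0,0,0]]
    - [[0,0,-0.05],[0,0,0]]
    - [[0,0,-0.08],[0,0,0]]
    - [[0,0,-0.08],[0,0,0]]
    - [[-0.04,-0.05,0],[0,0,0]]
    - [[-0.08,-0.05,0],[0,0,0]]
    - [[-0.08,-0.05,0],[0,0,0]]
    - [[-0.08,-0.05,0],[0,0,0]]

```text
time_s: 8.4
ee_pos: [342.7, -248.3, 245.5]
ee_rot: [180.0, 0.0, 85.0]
force: [0.9, -0.1, 1.0]
gripper_width: 68.4
gripper_force: 0.0
```

```bash
python3 - <<'E'
from h import *
s=state();print(s["time_s"],s["ee_pos"],s["ee_rot"],s["gripper_width"],s["qpos"].round(1))
cv2.imwrite("pics/t3.png",grab_frame("top")[:,:,::-1])
cv2.imwrite("pics/s3.png",grab_frame("scene")[:,:,::-1])
a=cv2.imread("pics/t3.png")[200:275,140:300];b=cv2.imread("pics/s3.png")[160:270,230:340]
o=np.zeros((600,800,3),np.uint8);o[:300,:640]=cv2.resize(a,(640,300),interpolation=2);o[300:,:300]=cv2.resize(b,(300,300),interpolation=2)
cv2.imwrite("pics/c4.png",o)
for l in("primer_bottle",):
  for n in("top","scene"):
    for d in trace(n,l): print(n,d["p"],d["bbox"])
p=np.load("pose.npy");print(proj("top",T(p,[0,-47.5,35])),proj("top",T(p,[0,44.5,102])))
E
```

```text
8.4 [ 342.70314672 -248.25567157  245.51598548] [1.79976026e+02 2.46651291e-02 8.49720362e+01] 68.35097447888519 [-37.5   3.7 105.9  -0.   70.4 -32.4]
top 0.71 [453.7, 221.6, 20.3, 17.5]
top 0.66 [206.3, 224.1, 22.1, 20.4]
top 0.57 [411.7, 257.9, 20.6, 20.4]
top 0.49 [296.9, 238.3, 19.1, 21.2]
top 0.27 [160.3, 223.2, 18.7, 9.4]
scene 0.86 [418.0, 342.9, 21.6, 33.5]
scene 0.72 [355.1, 330.7, 17.9, 36.4]
scene 0.71 [301.5, 268.0, 16.1, 31.5]
[[213.37200122 230.31172678]] [[164.4120414  224.04576614]]
```

View pics/c4.png

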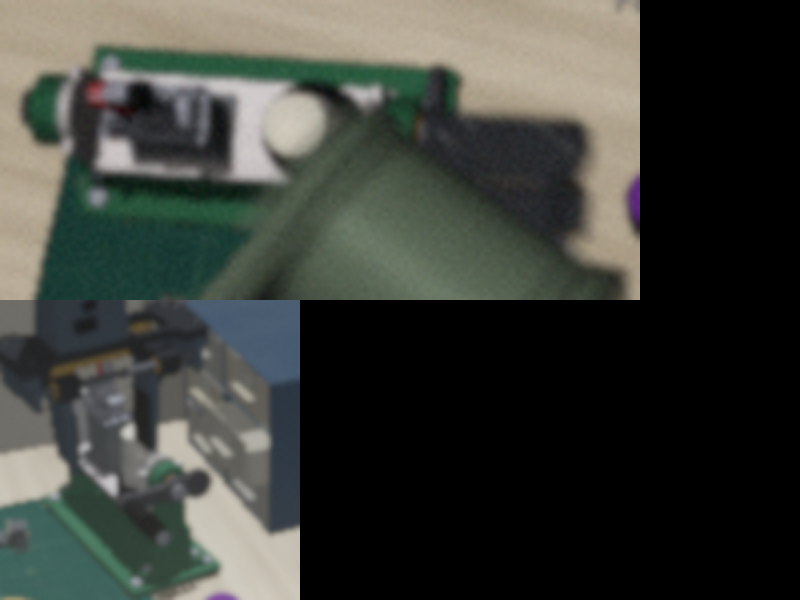

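The bottle stands upright in the nest: its lid is at top (214,231), where I expected (213,230). The red handle's end is at top (164,223), also as predicted. Next I'll plan the clamp swing.

```bash
cat >> h.py <<'E'
def clampG(k,d=56,over=0):
    b=np.radians(13+87*k+over);a=np.radians(-13.2+90*min(1,1.15*k))
    return np.array([60+17.5*np.cos(a)+d*np.sin(b),39+17.5*np.sin(a)+d*np.cos(b)])
def G2W(p,g,x=0):
    w=T(p,[x,g[0]-47.5,g[1]])[0];w[2]-=5;return w
E
python3 - <<'E'
from h import *
p=np.load("pose.npy");E=[180,0,84.9]
g=G2W(p,clampG(0));print(g)
a=g.copy();a[2]=300
s=state()
plan([([380,-200,300],E,3),(a,E,6),(g+[0,0,20],E,2),(g,E,2)])
print("swing")
print([G2W(p,clampG(k)).round(0).tolist() for k in np.linspace(0,1,11)])
plan([(G2W(p,clampG(k)),E,1) for k in np.linspace(0,1,21)[1:]]+[(G2W(p,clampG(1,over=6)),E,1)],start=(g,E))
E
```

```text
[465.49049085 -24.50934656 209.56426909]
[[[0.034,0.021,-0.036],[0.0,0.0,-0.002]],[[0.034,0.022,-0.037],[0.0,-0.001,-0.002]],[[0.034,0.021,-0.036],[0.0,0.0,-0.002]],[[0.061,0.023,-0.0],[0.0,0.0,0.0]],[[0.061,0.023,-0.0],[0.0,0.0,0.0]],[[0.061,0.023,-0.0],[0.0,0.0,0.0]],[[0.061,0.023,-0.0],[0.0,0.0,0.0]],[[0.06,0.024,-0.0],[0.0,0.0,0.0]],[[0.061,0.023,-0.0],[0.0,0.0,0.0]],[[-0.0,0.0,0.07],[0.0,0.0,0.0]]]
[[[-0.0,0.0,0.071],[0.0,0.0,0.0]],[[-0.0,0.0,0.02],[0.0,0.0,0.0]],[[-0.0,0.0,0.02],[0.0,0.0,0.0]]]
swing
[[465.0, -25.0, 210.0], [466.0, -16.0, 210.0], [467.0, -9.0, 210.0], [468.0, -2.0, 208.0], [468.0, 3.0, 205.0], [468.0, 6.0, 201.0], [469.0, 8.0, 196.0], [469.0, 8.0, 190.0], [469.0, 7.0, 183.0], [469.0, 6.0, 175.0], [469.0, 5.0, 166.0]]
[[[0.009,-0.0,-0.001],[0.0,0.0,0.0]],[[0.008,0.0,-0.0],[0.0,0.0,0.0]],[[0.008,0.0,0.0],[0.0,0.0,0.0]],[[0.007,0.0,0.001],[0.0,0.0,0.0]],[[0.007,0.0,0.001],[0.0,0.0,0.0]],[[0.006,0.0,0.002],[0.0,0.0,0.0]],[[0.005,0.0,0.003],[0.0,0.0,0.0]],[[0.005,0.0,0.003],[0.0,0.0,0.0]],[[0.003,0.0,0.004],[0.0,0.0,0.0]],[[0.003,0.0,0.005],[0.0,0.0,0.0]]]
[[[0.003,0.0,0.004],[0.0,0.0,0.0]],[[0.001,0.0,0.006],[0.0,0.0,0.0]],[[0.001,0.0,0.006],[0.0,0.0,0.0]],[[0.0,0.0,0.006],[0.0,0.0,0.0]],[[-0.001,0.001,0.007],[0.0,0.0,0.0]],[[-0.001,-0.0,0.007],[0.0,0.0,0.0]],[[-0.002,-0.0,0.007],[0.0,0.0,0.0]],[[-0.001,-0.0,0.009],[0.0,0.0,0.0]],[[-0.001,-0.0,0.008],[0.0,0.0,0.0]],[[-0.001,-0.0,0.009],[0.0,0.0,0.0]]]
[[[-0.003,0.0,0.011],[0.0,0.0,0.0]]]
```

Emit:
send_rows:
  deltas:
    - [[0.034,0.021,-0.036],[0,0,0]]
    - [[0.034,0.021,-0.037],[0,0,0]]
    - [[0.034,0.021,-0.036],[0,0,0]]
    - [[0.061,0.023,0],[0,0,0]]
    - [[0.061,0.023,0],[0,0,0]]
    - [[0.061,0.023,0],[0,0,0]]
    - [[0.061,0.023,0],[0,0,0]]
    - [[0.06,0.024,0],[0,0,0]]
    - [[0.061,0.023,0],[0,0,0]]
    - [[0,0,0],[0,0,0]]
  grip: 0.4

```text
time_s: 9.6
ee_pos: [466.6, -19.2, 299.5]
ee_rot: [-180.0, -0.1, 85.3]
force: [0.1, -0.5, -0.4]
gripper_width: 54.6
gripper_force: 0.0
```

```bash
python3 - <<'E'
from h import *
p=np.load("pose.npy");E=[180,0,84.9]
g=G2W(p,clampG(0));s=state();print(s["ee_pos"],s["ee_rot"],s["gripper_width"],g)
plan([(g+[0,0,20],E,2),(g,E,2)])
E
```

```text
[466.64846462 -19.18526999 299.46243592] [-1.79987752e+02 -1.07649454e-01  8.52964405e+01] 54.64818102677517 [465.49049085 -24.50934656 209.56426909]
[[[-0.006,-0.001,0.07],[0.0,-0.002,0.007]],[[-0.005,-0.0,0.07],[0.0,-0.002,0.007]],[[0.0,-0.0,0.02],[0.0,0.0,0.0]],[[0.0,-0.0,0.02],[0.0,0.0,0.0]]]
```

Emit:
send_rows:
  deltas:
    - [[-0.005,0,0.07],[0,0,0]]
    - [[-0.003,0,0.07],[0,0,0]]
    - [[0,0,0.02],[0,0,0]]
    - [[0,0,0.02],[0,0,0]]
    - [[0,0,0],[0,0,0]]

```text
time_s: 10.1
ee_pos: [464.8, -27.5, 209.7]
ee_rot: [-180.0, 0.0, 84.9]
force: [0.6, 0.5, 0.3]
gripper_width: 54.7
gripper_force: 0.0
```

Emit:
send_rows:
  deltas:
    - [[0,0,0],[0,0,0]]
    - [[0,0,0],[0,0,0]]
    - [[0,0,0],[0,0,0]]
    - [[0,0,0],[0,0,0]]
    - [[0,0,0],[0,0,0]]
  grip: 1
  grip_force: 10

```text
time_s: 10.6
ee_pos: [465.3, -27.8, 210.3]
ee_rot: [179.9, 0.0, 84.9]
force: [0.9, -0.4, 0.3]
gripper_width: 17.6
gripper_force: 1.0
```

Emit:
send_rows:
  deltas:
    - [[0,0,0],[0,0,0]]
    - [[0,0,0],[0,0,0]]
    - [[0,0,0],[0,0,0]]

```text
time_s: 10.9
ee_pos: [465.2, -27.8, 210.3]
ee_rot: [179.9, 0.0, 84.9]
force: [0.4, 0.1, 3.0]
gripper_width: 16.4
gripper_force: 10.0
```

Closed on 16.4 mm instead of 13, so the pads may be catching the clamp arm too. I'll open, shift 9 mm left and grip again.

Emit:
send_rows:
  deltas:
    - [[0,0,0],[0,0,0]]
    - [[0,0,0],[0,0,0]]
    - [[0.018,0,-0.01],[0,0,0]]
  grip: 0.7

```text
time_s: 11.2
ee_pos: [464.9, -19.0, 214.2]
ee_rot: [-179.9, 0.0, 84.8]
force: [-0.5, -0.1, 0.1]
gripper_width: 27.6
gripper_force: 0.0
```

Emit:
send_rows:
  deltas:
    - [[0,0,0],[0,0,0]]
    - [[0,0,0],[0,0,0]]
    - [[0,0,0],[0,0,0]]
    - [[0,0,0],[0,0,0]]
    - [[0,0,0],[0,0,0]]
  grip: 1

```text
time_s: 11.7
ee_pos: [466.2, -18.5, 215.1]
ee_rot: [179.9, -0.0, 84.9]
force: [1.3, 2.5, -0.1]
gripper_width: 13.1
gripper_force: 10.0
```

```bash
python3 - <<'E'
from h import *
s=state();print(s["time_s"],s["ee_pos"],s["gripper_width"],s["gripper_force"])
grab_frame("top")
b=grab_frame("scene")[:,:,::-1];cv2.imwrite("pics/s4.png",b)
cv2.imwrite("pics/c5.png",cv2.resize(b[140:270,225:345],(720,600)[0:1]+(600,),interpolation=2)[:, :])
p=np.load("pose.npy")
print("tip",proj("scene",T(p,[[0,44.5,102],[0,29.5,35]])),proj("scene",[s["ee_pos"]]))
E
```

```text
11.7 [466.1688731  -18.54131685 215.06911702] 13.114831673454134 9.978571683168411
tip [[264.94641989 173.71745622]
 [268.88497745 196.36424029]] [[264.74837003 177.02060481]]
```

View pics/c5.png

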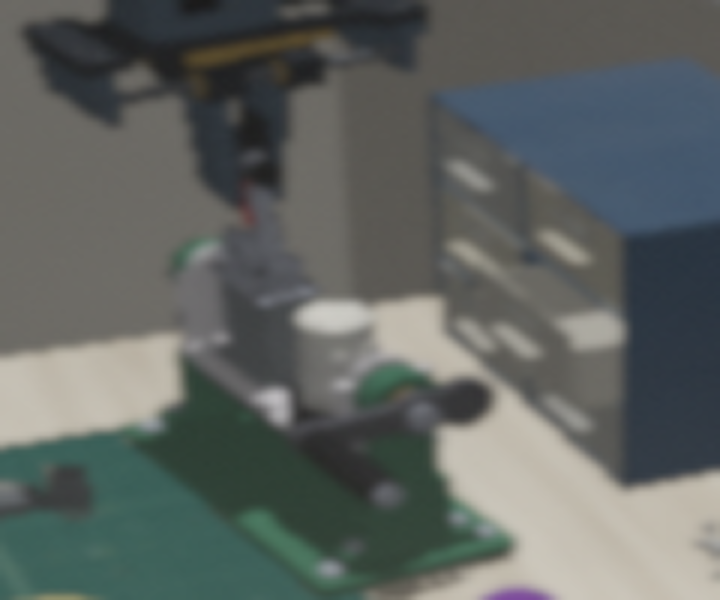

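The gripper now holds 13.1 mm, which is the red handle. The scene crop shows the fingers on it at about (265,178), with the bottle upright in the nest. I'll swing.

```bash
python3 - <<'E'
from h import *
p=np.load("pose.npy");E=[180,0,84.9]
s=state();st=(s["ee_pos"],E);off=np.array(s["ee_pos"])-G2W(p,clampG(0,58));print(off)
plan([(G2W(p,clampG(k,58))+off*(1-k)*[0,1,1]+[off[0],0,0],E,1) for k in np.linspace(0,1,21)[1:]],start=st)
E
```

```text
[0.69837437 5.49095446 3.58782037]
[[[0.009,0.0,-0.0],[0.0,0.0,0.0]],[[0.008,0.0,-0.0],[0.0,0.0,0.0]],[[0.007,0.0,0.0],[0.0,0.0,0.0]],[[0.007,0.0,0.002],[0.0,0.0,0.0]],[[0.006,0.0,0.002],[0.0,0.0,0.0]],[[0.006,0.0,0.002],[0.0,0.0,0.0]],[[0.005,0.0,0.004],[0.0,0.0,0.0]],[[0.004,0.001,0.003],[0.0,0.0,0.0]],[[0.004,-0.0,0.005],[0.0,0.0,0.0]],[[0.002,-0.0,0.005],[0.0,0.0,0.0]]]
[[[0.002,-0.0,0.005],[0.0,0.0,0.0]],[[0.002,-0.0,0.006],[0.0,0.0,0.0]],[[-0.0,0.0,0.007],[0.0,0.0,0.0]],[[-0.0,0.0,0.007],[0.0,0.0,0.0]],[[-0.002,0.0,0.007],[0.0,0.0,0.0]],[[-0.002,0.0,0.008],[0.0,0.0,0.0]],[[-0.002,0.001,0.008],[0.0,0.0,0.0]],[[-0.002,-0.0,0.009],[0.0,0.0,0.0]],[[-0.001,-0.0,0.009],[0.0,0.0,0.0]],[[-0.002,-0.0,0.009],[0.0,0.0,0.0]]]
```

Emit:
send_rows:
  deltas:
    - [[0.009,0,0],[0,0,0]]
    - [[0.008,0,0],[0,0,0]]
    - [[0.007,0,0],[0,0,0]]
    - [[0.007,0,0.002],[0,0,0]]
    - [[0.006,0,0.002],[0,0,0]]
    - [[0,0,0],[0,0,0]]

```text
time_s: 12.4
ee_pos: [468.3, 0.1, 214.1]
ee_rot: [179.8, -0.0, 84.9]
force: [1.0, -1.4, 6.3]
gripper_width: 13.0
gripper_force: 10.0
```

Emit:
send_rows:
  deltas:
    - [[0.006,0,0.002],[0,0,0]]
    - [[0.005,0,0.004],[0,0,0]]
    - [[0.004,0,0.003],[0,0,0]]
    - [[0.004,0,0.005],[0,0,0]]
    - [[0.002,0,0.005],[0,0,0]]
    - [[0,0,0],[0,0,0]]

```text
time_s: 13.0
ee_pos: [469.6, 12.0, 204.5]
ee_rot: [179.8, -0.2, 84.9]
force: [2.1, 4.0, 6.2]
gripper_width: 12.5
gripper_force: 10.0
```

Emit:
send_rows:
  deltas:
    - [[0.002,0,0.005],[0,0,0]]
    - [[0.002,0,0.006],[0,0,0]]
    - [[0,0,0.007],[0,0,0]]
    - [[0,0,0.007],[0,0,0]]
    - [[-0.002,0,0.007],[0,0,0]]
    - [[0,0,0],[0,0,0]]

```text
time_s: 13.6
ee_pos: [468.6, 12.6, 186.7]
ee_rot: [-180.0, -0.2, 84.9]
force: [4.8, 4.9, -0.3]
gripper_width: 13.0
gripper_force: 10.0
```

Emit:
send_rows:
  deltas:
    - [[-0.002,0,0.008],[0,0,0]]
    - [[-0.002,0,0.008],[0,0,0]]
    - [[-0.002,0,0.009],[0,0,0]]
    - [[0,0,0],[0,0,0]]

```text
time_s: 14.0
ee_pos: [468.5, 9.8, 174.3]
ee_rot: [180.0, -0.2, 84.8]
force: [3.6, 6.3, 0.3]
gripper_width: 13.1
gripper_force: 10.0
```

```bash
python3 - <<'E'
from h import *
s=state();print(s["time_s"],s["ee_pos"],s["gripper_width"],s["gripper_force"],s["force"])
b=grab_frame("scene")[:,:,::-1];cv2.imwrite("pics/s5.png",b)
cv2.imwrite("pics/c6.png",cv2.resize(b[150:260,225:345],(720,600),interpolation=2))
E
```

```text
14.0 [468.48508715   9.81165448 174.28801704] 13.10800764318215 10.002135336399078 [3.57534813 6.28064777 0.28917458]
```

View pics/c6.png

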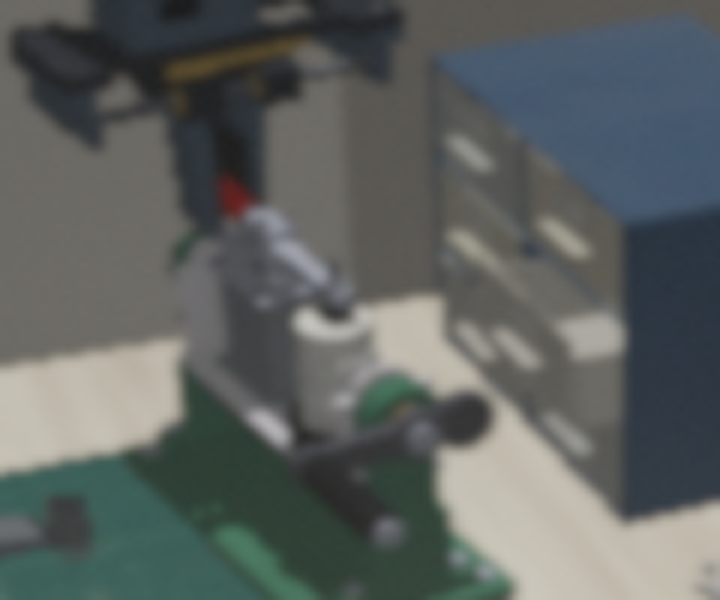

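The clamp arm has come over with its pad at the bottle's cap (about (282,205)), and the handle is nearly down. I'll press it over centre.

Emit:
send_rows:
  deltas:
    - [[-0.001,0,0.009],[0,0,0]]
    - [[-0.002,0,0.009],[0,0,0]]
    - [[0,0,0],[0,0,0]]
    - [[0,0,0],[0,0,0]]
  grip_force: 20

```text
time_s: 14.45
ee_pos: [468.8, 8.4, 165.6]
ee_rot: [179.9, -0.2, 84.8]
force: [4.7, 7.0, 0.4]
gripper_width: 12.8
gripper_force: 20.0
```

Emit:
send_rows:
  deltas:
    - [[-0.002,0,0.008],[0,0,0]]
    - [[0,0,0.004],[0,0,0]]
    - [[0,0,0],[0,0,0]]
    - [[0,0,0],[0,0,0]]

```text
time_s: 14.85
ee_pos: [469.5, 7.6, 161.7]
ee_rot: [179.8, -0.3, 84.8]
force: [3.0, 7.9, 12.7]
gripper_width: 12.8
gripper_force: 21.4
```

Emit:
send_rows:
  deltas:
    - [[0,0,0.004],[0,0,0]]
    - [[0,0,0],[0,0,0]]
    - [[0,0,0],[0,0,0]]

```text
time_s: 15.15
ee_pos: [470.0, 7.5, 161.2]
ee_rot: [179.7, -0.3, 84.8]
force: [-0.3, 6.6, 20.9]
gripper_width: 12.8
gripper_force: 23.8
```

Emit:
send_rows:
  deltas:
    - [[0,0,0.004],[0,0,0]]
    - [[0,0,0],[0,0,0]]
    - [[0,0,0],[0,0,0]]

```text
time_s: 15.45
ee_pos: [470.3, 7.4, 160.7]
ee_rot: [179.6, -0.3, 84.8]
force: [-3.5, 6.7, 30.6]
gripper_width: 12.7
gripper_force: 26.5
```

Emit:
send_rows:
  deltas:
    - [[0,0,0],[0,0,0]]
    - [[0,0,0],[0,0,0]]
    - [[0,0,0],[0,0,0]]
    - [[0,0,0],[0,0,0]]
    - [[0,0,-0.04],[0,0,0]]
    - [[0,0,-0.05],[0,0,0]]
    - [[0,0,0],[0,0,0]]
  grip: 0.6

```text
time_s: 16.15
ee_pos: [468.2, 5.6, 202.6]
ee_rot: [179.9, 0.0, 84.9]
force: [0.2, 0.6, 0.2]
gripper_width: 36.9
gripper_force: 0.0
```

Emit:
send_rows:
  deltas:
    - [[0,0,0],[0,0,0]]
    - [[0,0,0],[0,0,0]]
    - [[0,0,0],[0,0,0]]
    - [[0,0,0],[0,0,0]]
    - [[0,0,0],[0,0,0]]
  grip: 1

```text
time_s: 16.65
ee_pos: [467.6, 5.6, 200.4]
ee_rot: [-179.9, 0.0, 84.9]
force: [-0.9, 0.2, 0.3]
gripper_width: 1.1
gripper_force: 0.0
```

```bash
python3 - <<'E'
from h import *
p=np.load("pose.npy")
s=state();print(s["time_s"],s["ee_pos"],s["gripper_width"],s["force"])
x,y=s["ee_pos"][:2]-p[:2];c,sn=np.cos(p[2]),np.sin(p[2]);print("tumbler xy",c*x+sn*y,-sn*x+c*y)
grab_frame("scene");grab_frame("top")
print("locked tip",T(p,[0,83.5,44]),proj("scene",T(p,[[0,83.5,44]])))
for n in("scene","top"):print([(d["p"],d["bbox"]) for d in trace(n,"clamp_tip")])
E
```

```text
16.65 [467.57408334   5.6202997  200.40506098] 1.0556212630642188 [-0.8733474   0.19018103  0.29268746]
tumbler xy -1.5051180655275314 72.3300062640606
locked tip [[469.64444444  16.64909174 168.99788062]] [[260.68915137 186.84714759]]
[(0.49, [263.0, 187.3, 10.1, 5.2])]
[(0.72, [321.8, 212.6, 13.2, 14.7])]
```

Emit:
send_rows:
  deltas:
    - [[0.004,0,0.008],[0,0,0]]
    - [[0,0,0.004],[0,0,0]]
    - [[0,0,0],[0,0,0]]
    - [[0,0,0],[0,0,0]]

```text
time_s: 17.25
ee_pos: [468.0, 7.7, 194.9]
ee_rot: [-180.0, 0.0, 84.9]
force: [0.2, 0.6, -0.2]
gripper_width: 0.8
gripper_force: 0.2
```

Emit:
send_rows:
  deltas:
    - [[0,0,0.004],[0,0,0]]
    - [[0,0,0],[0,0,0]]
    - [[0,0,0],[0,0,0]]

```text
time_s: 17.55
ee_pos: [468.2, 7.7, 193.9]
ee_rot: [179.9, -0.0, 84.9]
force: [-1.5, 0.9, 6.2]
gripper_width: 0.8
gripper_force: 3.3
```

Emit:
send_rows:
  deltas:
    - [[0,0,0.004],[0,0,0]]
    - [[0,0,0],[0,0,0]]
    - [[0,0,0],[0,0,0]]

```text
time_s: 17.85
ee_pos: [469.5, 7.6, 193.1]
ee_rot: [179.7, -0.0, 84.9]
force: [-0.8, 0.7, 11.5]
gripper_width: 0.5
gripper_force: 7.3
```

Emit:
send_rows:
  deltas:
    - [[0,0,0.004],[0,0,0]]
    - [[0,0,0.004],[0,0,0]]
    - [[0,0,0],[0,0,0]]
    - [[0,0,0],[0,0,0]]

```text
time_s: 18.25
ee_pos: [472.6, 7.4, 191.7]
ee_rot: [179.2, -0.0, 84.9]
force: [0.1, 0.3, 22.0]
gripper_width: 0.5
gripper_force: 11.8
```

Emit:
send_rows:
  deltas:
    - [[0,0,-0.02],[0,0,0]]
    - [[0,0,-0.08],[0,0,0]]
    - [[0,0,-0.1],[0,0,0]]
    - [[-0.1,0.02,0],[0,0,0]]
    - [[-0.1,0.02,0],[0,0,0]]
    - [[-0.1,0.03,0],[0,0,0]]
    - [[-0.1,0.05,0],[0,0,0]]
    - [[-0.1,0.06,0],[0,0,0]]

```text
time_s: 19.05
ee_pos: [528.7, -234.4, 287.0]
ee_rot: [-180.0, 0.0, 84.9]
force: [0.2, 0.1, -0.7]
gripper_width: 0.3
gripper_force: 0.0
```

```bash
python3 - <<'E'
from h import *
s=state();print(s["time_s"],s["ee_pos"],s["ee_rot"],s["force"],s["qpos"].round(1))
t=grab_frame("top")[:,:,::-1];b=grab_frame("scene")[:,:,::-1];cv2.imwrite("pics/s6.png",b);cv2.imwrite("pics/t6.png",t)
o=np.zeros((600,800,3),np.uint8);o[:250]=cv2.resize(t[205:255,140:300],(800,250),interpolation=2)
o[250:,:420]=cv2.resize(b[170:260,235:343],(420,350),interpolation=2)
cv2.imwrite("pics/c7.png",o)
E
```

```text
19.05 [ 528.73724779 -234.40180997  286.98114567] [-1.79990881e+02  1.88325649e-03  8.48512624e+01] [ 0.15086255  0.11189146 -0.66843732] [-25.   16.9  83.2  -0.   79.9 -19.9]
```

View pics/c7.png

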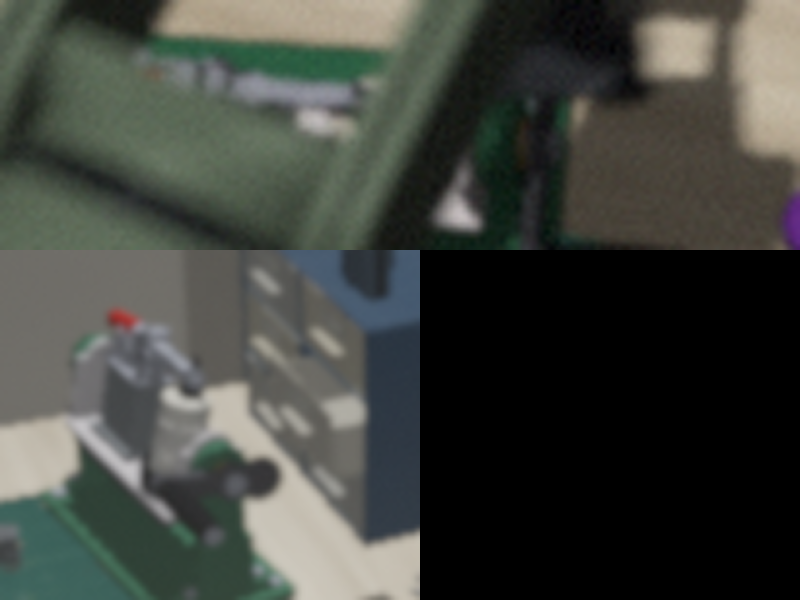

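The clamp looks closed: the red grip lies at scene (267,187), almost on its locked prediction (261,187), and the arm pad sits on the bottle's cap. The contact height of about 194 mm also fits the locked position. Next is the crank.

```bash
cat >> h.py <<'E'
def crank(p,th,yo=-177.5):
    q=p.copy();q[3]=th;w=T(q,[-55,yo,0])[0];w[2]-=5;return w
E
python3 - <<'E'
from h import *
p=np.load("pose.npy");E=[180,0,84.9]
for th in(-.1,0,.1,.2):
    q=p.copy();q[3]=th;print(th,proj("scene",T(q,[-55,-193.5,0])),proj("scene",T(q,[[0,-47.5,35],[0,83.5,44]])).tolist())
g=crank(p,.07);print(g)
a=g.copy();a[2]=250
plan([(a,E,5),(g+[0,0,30],E,3),(g,E,2)])
E
```

```text
-0.1 [[288.93107968 247.29341641]] [[279.9624766605129, 207.02975562878973], [259.5027333497236, 187.21848449877908]]
0 [[288.7521872  245.55873773]] [[281.0522551682952, 206.6694721310823], [260.81886763186026, 186.81321210946746]]
0.1 [[288.75691453 243.75830271]] [[282.1459534276829, 206.41887415119407], [262.1420651686601, 186.54107997841552]]
0.2 [[288.94630399 241.91073283]] [[283.23226653533914, 206.28020193228187], [263.4585541576128, 186.40441418302802]]
[ 392.03079108 -238.41976376  123.8468566 ]
[[[-0.006,-0.055,0.014],[0.0,0.001,-0.002]],[[-0.005,-0.055,0.014],[0.0,0.001,-0.002]],[[-0.005,-0.055,0.014],[0.0,0.001,-0.002]],[[-0.006,-0.055,0.014],[-0.001,0.0,-0.002]],[[-0.005,-0.056,0.014],[0.0,0.001,-0.002]],[[-0.0,0.0,0.064],[0.0,0.0,0.0]],[[-0.0,0.0,0.064],[0.0,0.0,0.0]],[[-0.0,0.0,0.065],[0.0,0.0,0.0]],[[-0.0,0.0,0.03],[0.0,0.0,0.0]],[[-0.0,0.0,0.03],[0.0,0.0,0.0]]]
```

Emit:
send_rows:
  deltas:
    - [[-0.006,-0.055,0.014],[0,0,0]]
    - [[-0.005,-0.055,0.014],[0,0,0]]
    - [[-0.005,-0.055,0.014],[0,0,0]]
    - [[-0.006,-0.055,0.014],[0,0,0]]
    - [[-0.005,-0.056,0.014],[0,0,0]]
    - [[0,0,0],[0,0,0]]
    - [[0,0,0],[0,0,0]]
  grip: 0.4

```text
time_s: 19.85
ee_pos: [390.1, -233.0, 252.2]
ee_rot: [180.0, 0.0, 84.9]
force: [0.7, -0.4, 1.2]
gripper_width: 53.0
gripper_force: 0.0
```

```bash
python3 - <<'E'
from h import *
p=np.load("pose.npy");E=[180,0,84.9]
g=crank(p,.08);s=state();print(g,s["ee_pos"],s["gripper_width"])
plan([(g+[0,0,30],E,3),(g,E,2)])
E
```

```text
[ 392.07183629 -238.42345846  124.39530817] [ 390.14607995 -233.01425629  252.16608136] 53.02701417208277
[[[-0.003,0.002,0.065],[0.0,0.0,0.0]],[[-0.004,0.001,0.065],[0.001,0.0,0.0]],[[-0.003,0.002,0.066],[0.0,0.0,-0.001]],[[-0.0,-0.0,0.03],[0.0,0.0,0.0]],[[-0.0,-0.0,0.03],[0.0,0.0,0.0]]]
```

Emit:
send_rows:
  deltas:
    - [[-0.003,0.001,0.065],[0,0,0]]
    - [[-0.004,0.001,0.065],[0,0,0]]
    - [[-0.003,0.001,0.066],[0,0,0]]
    - [[0,0,0.03],[0,0,0]]
    - [[0,0,0.03],[0,0,0]]
    - [[0,0,0],[0,0,0]]

```text
time_s: 20.45
ee_pos: [391.4, -237.8, 122.3]
ee_rot: [-179.8, -0.1, 84.9]
force: [-0.1, -0.1, -0.4]
gripper_width: 54.8
gripper_force: 0.0
```

Emit:
send_rows:
  deltas:
    - [[0,0,0],[0,0,0]]
    - [[0,0,0],[0,0,0]]
    - [[0,0,0],[0,0,0]]
    - [[0,0,0],[0,0,0]]
    - [[0,0,0],[0,0,0]]
    - [[0,0,0],[0,0,0]]
  grip: 1
  grip_force: 20

```text
time_s: 21.05
ee_pos: [393.0, -239.0, 124.6]
ee_rot: [179.8, 0.0, 84.9]
force: [4.7, 1.2, -0.7]
gripper_width: 19.3
gripper_force: 20.0
```

```bash
python3 - <<'E'
from h import *
p=np.load("pose.npy");E=[180,0,84.9]
s=state();print(s["ee_pos"],s["gripper_width"],s["gripper_force"],s["force"],crank(p,.08))
off=np.array(s["ee_pos"])-crank(p,.08)
th=np.linspace(.08,2*np.pi,41)
plan([(crank(p,t),E,1) for t in th[1:]],start=(crank(p,.08),E))
E
```

```text
[ 392.99011848 -238.98877839  124.61623592] 19.314183820659238 19.98239278793335 [ 4.67575612  1.18562408 -0.66638673] [ 392.07183629 -238.42345846  124.39530817]
[[[-0.0,0.003,-0.017],[0.0,0.0,0.0]],[[-0.0,0.005,-0.016],[0.0,0.0,0.0]],[[-0.0,0.008,-0.015],[0.0,0.0,0.0]],[[-0.0,0.01,-0.014],[0.0,0.0,0.0]],[[-0.0,0.011,-0.012],[0.0,0.0,0.0]],[[-0.0,0.014,-0.01],[0.0,0.0,0.0]],[[-0.0,0.015,-0.008],[0.0,0.0,0.0]],[[-0.0,0.016,-0.006],[0.0,0.0,0.0]],[[-0.0,0.017,-0.003],[0.0,0.0,0.0]],[[-0.0,0.017,-0.0],[0.0,0.0,0.0]]]
[[[-0.0,0.017,0.002],[0.0,0.0,0.0]],[[-0.0,0.016,0.005],[0.0,0.0,0.0]],[[-0.0,0.016,0.008],[0.0,0.0,0.0]],[[-0.0,0.014,0.009],[0.0,0.0,0.0]],[[-0.0,0.012,0.012],[0.0,0.0,0.0]],[[-0.0,0.011,0.013],[0.0,0.0,0.0]],[[-0.0,0.008,0.015],[0.0,0.0,0.0]],[[-0.0,0.006,0.016],[0.0,0.0,0.0]],[[-0.0,0.003,0.017],[0.0,0.0,0.0]],[[-0.0,0.001,0.017],[0.0,0.0,0.0]]]
[[[-0.0,-0.002,0.017],[0.0,0.0,0.0]],[[-0.0,-0.005,0.017],[0.0,0.0,0.0]],[[-0.0,-0.007,0.015],[0.0,0.0,0.0]],[[-0.0,-0.009,0.014],[0.0,0.0,0.0]],[[-0.0,-0.012,0.013],[0.0,0.0,0.0]],[[-0.0,-0.013,0.011],[0.0,0.0,0.0]],[[-0.0,-0.015,0.008],[0.0,0.0,0.0]],[[-0.0,-0.016,0.006],[0.0,0.0,0.0]],[[-0.0,-0.017,0.004],[0.0,0.0,0.0]],[[-0.0,-0.017,0.001],[0.0,0.0,0.0]]]
[[[-0.0,-0.017,-0.002],[0.0,0.0,0.0]],[[-0.0,-0.016,-0.004],[0.0,0.0,0.0]],[[-0.0,-0.016,-0.007],[0.0,0.0,0.0]],[[-0.0,-0.014,-0.009],[0.0,0.0,0.0]],[[-0.0,-0.013,-0.011],[0.0,0.0,0.0]],[[-0.0,-0.011,-0.013],[0.0,0.0,0.0]],[[-0.0,-0.009,-0.015],[0.0,0.0,0.0]],[[-0.0,-0.006,-0.016],[0.0,0.0,0.0]],[[-0.0,-0.004,-0.016],[0.0,0.0,0.0]],[[0.0,-0.001,-0.017],[0.0,0.0,0.0]]]
```

The crank grip is held (19.3 mm against a nominal 20). First quarter turn:

Emit:
send_rows:
  deltas:
    - [[0,0.003,-0.017],[0,0,0]]
    - [[0,0.005,-0.016],[0,0,0]]
    - [[0,0.008,-0.015],[0,0,0]]
    - [[0,0.01,-0.014],[0,0,0]]
    - [[0,0,0],[0,0,0]]

```text
time_s: 21.55
ee_pos: [408.1, -240.3, 154.9]
ee_rot: [179.6, 0.0, 84.8]
force: [11.5, 0.1, -11.4]
gripper_width: 19.4
gripper_force: 20.0
```

Emit:
send_rows:
  deltas:
    - [[0,0.011,-0.012],[0,0,0]]
    - [[0,0.014,-0.01],[0,0,0]]
    - [[0,0.015,-0.008],[0,0,0]]
    - [[0,0.016,-0.006],[0,0,0]]
    - [[0,0.017,-0.003],[0,0,0]]
    - [[0,0.017,0],[0,0,0]]
    - [[0,0,0],[0,0,0]]

```text
time_s: 22.25
ee_pos: [447.5, -243.9, 172.3]
ee_rot: [-179.6, -0.0, 84.9]
force: [-1.0, -4.3, -16.8]
gripper_width: 19.5
gripper_force: 20.0
```

Emit:
send_rows:
  deltas:
    - [[0,0.017,0.008],[0,0,0]]
    - [[0,0.016,0.007],[0,0,0]]
    - [[0,0.016,0.008],[0,0,0]]
    - [[0,0.014,0.009],[0,0,0]]
    - [[0,0.012,0.012],[0,0,0]]
    - [[0,0,0],[0,0,0]]

```text
time_s: 22.85
ee_pos: [488.6, -247.8, 152.2]
ee_rot: [179.8, 0.1, 84.9]
force: [0.2, -5.1, -0.0]
gripper_width: 19.2
gripper_force: 20.0
```

Emit:
send_rows:
  deltas:
    - [[0,0.011,0.013],[0,0,0]]
    - [[0,0.008,0.015],[0,0,0]]
    - [[0,0.006,0.016],[0,0,0]]
    - [[0,0.003,0.017],[0,0,0]]
    - [[0,0,0],[0,0,0]]

```text
time_s: 23.35
ee_pos: [501.5, -249.0, 120.6]
ee_rot: [179.9, 0.1, 84.9]
force: [2.0, -5.9, -1.7]
gripper_width: 19.5
gripper_force: 20.0
```

```bash
python3 - <<'E'
from h import *
p=np.load("pose.npy")
th=np.linspace(.08,2*np.pi,41);print([(i,crank(p,th[i]).round(1).tolist()) for i in(10,15,19)])
E
```

```text
[(10, [450.0, -243.6, 174.9]), (15, [487.3, -247.0, 156.9]), (19, [501.1, -248.2, 126.3])]
```

Emit:
send_rows:
  deltas:
    - [[0,0.001,0.017],[0,0,0]]
    - [[0,-0.002,0.017],[0,0,0]]
    - [[0,-0.005,0.017],[0,0,0]]
    - [[0,-0.007,0.015],[0,0,0]]
    - [[0,-0.009,0.014],[0,0,0]]
    - [[0,0,0],[0,0,0]]

```text
time_s: 23.95
ee_pos: [487.9, -247.7, 80.2]
ee_rot: [-179.8, 0.0, 84.9]
force: [-1.5, -7.3, -3.0]
gripper_width: 19.4
gripper_force: 20.0
```

Emit:
send_rows:
  deltas:
    - [[0,-0.012,0.013],[0,0,0]]
    - [[0,-0.013,0.011],[0,0,0]]
    - [[0,-0.015,0.008],[0,0,0]]
    - [[0,-0.016,0.006],[0,0,0]]
    - [[0,-0.017,0.004],[0,0,0]]
    - [[0,-0.017,0.001],[0,0,0]]
    - [[0,0,0],[0,0,0]]

```text
time_s: 24.65
ee_pos: [444.3, -243.6, 61.2]
ee_rot: [180.0, 0.0, 84.9]
force: [-3.9, -4.6, 7.9]
gripper_width: 19.5
gripper_force: 20.0
```

Emit:
send_rows:
  deltas:
    - [[0,-0.017,-0.002],[0,0,0]]
    - [[0,-0.016,-0.004],[0,0,0]]
    - [[0,-0.016,-0.007],[0,0,0]]
    - [[0,-0.014,-0.009],[0,0,0]]
    - [[0,-0.013,-0.011],[0,0,0]]
    - [[0,0,0],[0,0,0]]

```text
time_s: 25.25
ee_pos: [407.3, -240.2, 78.2]
ee_rot: [179.8, 0.0, 84.9]
force: [2.8, -2.7, 6.7]
gripper_width: 19.9
gripper_force: 20.0
```

Emit:
send_rows:
  deltas:
    - [[0,-0.011,-0.013],[0,0,0]]
    - [[0,-0.009,-0.015],[0,0,0]]
    - [[0,-0.006,-0.016],[0,0,0]]
    - [[0,-0.004,-0.016],[0,0,0]]
    - [[0,-0.001,-0.017],[0,0,0]]
    - [[0,0,0],[0,0,0]]
    - [[0,0,0],[0,0,0]]

```text
time_s: 25.95
ee_pos: [392.0, -238.7, 115.5]
ee_rot: [179.9, 0.0, 84.9]
force: [4.1, -3.3, 1.5]
gripper_width: 19.6
gripper_force: 20.0
```

Emit:
send_rows:
  deltas:
    - [[0,0,-0.003],[0,0,0]]
    - [[0,0,0],[0,0,0]]
    - [[0,0,0],[0,0,0]]
    - [[0,0,0],[0,0,0]]

```text
time_s: 26.35
ee_pos: [392.0, -238.7, 116.5]
ee_rot: [179.9, 0.0, 84.9]
force: [4.4, -3.5, 0.9]
gripper_width: 19.7
gripper_force: 20.0
```

Emit:
send_rows:
  deltas:
    - [[0,0,0],[0,0,0]]
    - [[0,0,0],[0,0,0]]
    - [[0,0,0],[0,0,0]]
    - [[0,0,0],[0,0,0]]
    - [[0,0,0],[0,0,0]]
  grip: 0.4

```text
time_s: 26.85
ee_pos: [391.0, -238.3, 116.7]
ee_rot: [-179.9, -0.0, 84.9]
force: [0.7, 0.5, -0.1]
gripper_width: 53.8
gripper_force: 0.0
```

Emit:
send_rows:
  deltas:
    - [[0,0,-0.05],[0,0,0]]
    - [[0,0,-0.1],[0,0,0]]
    - [[0,0,-0.1],[0,0,0]]
    - [[-0.1,-0.04,0],[0,0,0]]
    - [[-0.1,-0.04,0],[0,0,0]]
    - [[-0.1,-0.02,0],[0,0,0]]
    - [[-0.1,0,0],[0,0,0]]
    - [[0,0,0],[0,0,0]]

```text
time_s: 27.65
ee_pos: [326.6, -430.6, 241.3]
ee_rot: [180.0, 0.1, 84.6]
force: [-0.3, 1.4, -0.7]
gripper_width: 54.4
gripper_force: 0.0
```

```bash
python3 - <<'E'
from h import *
s=state();print(s["time_s"],s["ee_pos"],s["force"])
T1=grab_frame("top");S1=grab_frame("scene")
cv2.imwrite("pics/t9.png",T1[:,:,::-1]);cv2.imwrite("pics/s9.png",S1[:,:,::-1])
for n in("top","scene"):
  for l in("crank_handle","primer_bottle","clamp_tip","jar_orange","jar_yellow"):
    for d in trace(n,l):
        ys,xs=np.nonzero(d["pixels"]);print(n,l,round(d["p"],2),d["bbox"],xs.mean().round(1),ys.mean().round(1))
def red(im,r):
    y0,y1,x0,x1=r;w=cv2.cvtColor(im[y0:y1,x0:x1],cv2.COLOR_RGB2HSV);m=((w[...,0]<8)|(w[...,0]>172))&(w[...,1]>110)&(w[...,2]>60)
    ys,xs=np.nonzero(m);return (m.sum(),xs.mean()+x0,ys.mean()+y0) if m.sum() else 0
S6=cv2.imread("pics/s6.png")[:,:,::-1];print("red scene",red(S1,(165,210,240,300)),"after lock",red(S6,(165,210,240,300)),"top",red(T1,(200,245,140,200)))
# shift of the tumbler patch in scene: before turn vs now
a=cv2.cvtColor(S6,cv2.COLOR_RGB2GRAY)[170:255,245:310].astype(np.float32);b=cv2.cvtColor(S1,cv2.COLOR_RGB2GRAY)[170:255,245:310].astype(np.float32)
print("corr",np.corrcoef(a.ravel(),b.ravel())[0,1],cv2.phaseCorrelate(a,b))
p=np.load("pose.npy");q=p.copy();q[3]=0
print(proj("top",T(q,[[0,-47.5,35],[0,83.5,44],[-55,-193.5,0],[-55,-127.5,0]])).round(1).tolist(),proj("scene",T(q,[[0,-47.5,35],[0,75,46],[-55,-193.5,0]])).round(1).tolist())
E
```

```text
27.65 [ 326.57258156 -430.56410649  241.29496205] [-0.28860034  1.40536545 -0.69054525]
top crank_handle 0.82 [250.0, 253.3, 27.8, 14.0] 263.2 258.9
top primer_bottle 0.81 [210.3, 218.2, 17.8, 24.7] 217.9 233.6
top primer_bottle 0.74 [413.8, 260.3, 19.8, 18.6] 421.3 270.4
top primer_bottle 0.53 [295.8, 239.7, 16.3, 21.1] 304.8 250.6
top primer_bottle 0.52 [452.8, 222.9, 21.0, 13.9] 461.5 229.8
top clamp_tip 0.59 [153.1, 220.7, 28.7, 11.9] 169.3 225.5
top jar_orange 0.69 [319.8, 209.3, 13.9, 17.4] 327.6 218.9
top jar_yellow 0.73 [335.7, 240.2, 10.8, 13.0] 339.1 247.9
scene primer_bottle 0.62 [354.8, 330.3, 19.8, 35.4] 363.1 349.3
scene primer_bottle 0.6 [303.9, 266.9, 15.1, 31.3] 311.6 281.4
scene primer_bottle 0.56 [244.8, 185.2, 66.7, 85.5] 273.6 235.2
scene primer_bottle 0.55 [416.8, 341.6, 21.9, 34.9] 428.5 357.9
scene clamp_tip 0.44 [261.4, 187.5, 7.9, 5.9] 265.0 189.5
scene jar_orange 0.69 [339.8, 274.3, 16.0, 23.1] 347.7 284.3
scene jar_yellow 0.73 [324.7, 291.5, 14.4, 22.2] 331.7 298.7
red scene (np.int64(20), np.float64(263.3), np.float64(187.5)) after lock (np.int64(21), np.float64(266.0), np.float64(187.14285714285714)) top (np.int64(107), np.float64(162.37383177570092), np.float64(225.16822429906543))
corr 0.6074259187671202 ((0.14630140900008115, -0.030464487948108854), 0.473796949563203)
[[213.4, 230.2], [155.1, 225.9], [277.9, 260.1], [249.0, 258.2]] [[281.1, 206.7], [262.0, 187.3], [288.8, 245.6]]
```

The final checks agree:
- **Crank angle:** the red grip sits at top (162,225), about 0.05 rad from upright.
- **Bottle and clamp:** the bottle is in the nest and the handle lies in its locked position.
- **Jars:** both are still where they started.

The arm is clear of everything, so I'll hand in the job.

```bash
python3 -c "
from workcell import *
print(job_done())"
```

```text
the job is handed in; nothing more can be done
None
```

I handed the job in at about 28 s of the 70 s. By my measurements the bottle is upright and clamped in the nest after one full turn and the jars are unmoved, but no verdict came back; I inferred the clamp lock and the final angle (about 0.05 rad off upright) from camera positions and contact height.

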